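Set the spring dividers to the taped width

ROBOT

A 6-joint arm with a two-finger parallel gripper is mounted at the origin on the work surface. World frame = base frame: x ahead of the robot, y to its left, z up, the work surface at z = 0. Lengths are in m, angles in rad, forces in N, time in s.
With the tool pointing down it reaches from about 0.4 to 0.925 m from the base axis. Payload 12.5 kg.
Tool frame: the origin (TCP) lies at the very end of the fingers, on their centre line; the grasp point (between the pads) lies 19 mm behind it (robot.pinch_z is the distance from the TCP to the grasp point, in m); z points along the fingers, y is the line along which they close (so a half turn about z gives the same grasp; the last joint's range is limited). The gripper opens to 95 mm and grips with 3 to 60 N. Pads are 20 mm wide; open, the fingers measure 119 mm over their backs; the gripper's body (75 mm by 180 mm) begins 59 mm behind the grasp point.
Start: joints at [-1.43, 0.491, 1.559, -0, 1.092, -0.106], TCP at [0.153, -0.606, 0.215] pointing down, gripper open.
Joint ranges: [-3.1, 3.1], [-0.84, 2.19], [0.05, 2.79], [-1.13, 4.28], [0.06, 2.93], [-2.69, 2.69]. Speed limits (rad/s): [2.22, 2.22, 2.79, 3.14, 3.14, 3.14].

INTERFACE

Orientations are given as a rotation vector (axis times angle).
In Python, from cell import robot gives the robot as it stands.
- The arm moves only by the shell command python3 nudge.py 'ROWS'. ROWS is a JSON list that holds a single list of rows (three levels of brackets), with 1 to 12 rows, each of 7 numbers: a rotation vector rx, ry, rz in rad, then dx, dy, dz in units of 50 mm, then the finger opening in m; each row is the pose to reach, as a shift and turn from the pose commanded when the command began, along the tool's axes at that moment; what a row does not reach only later rows make up. A row lasts 1/8 s, in which the tool goes at most 0.0625 m and 0.188 rad, less where a joint would pass 70% of its speed; a pose out of reach is approached as far as the arm can. The fingers move at their own pace and stop on an object; the grip force is fixed at half the most. Time passes only in rows, so rows that do not move let the fingers close. It prints the time, the measured TCP pose, the force, the opening and the grip force at its end. Input that does not fit is refused with a message, and nothing moves.
- robot.sense(): the state, without advancing time (a new reading comes with each control period).
- robot.snapshot(name): name is "scene" or "top"; returns (picture, depth): 480x640x3 uint8, red, green, blue; 480x640 float32, m along the optical axis (not along the pixel's ray), 0 where there is no reading.
- robot.camera_params(name): a dict with "intrinsics" (3x3 intrinsics, pixels), "distortion" ([k1, k2, p1, p2, k3] as OpenCV has them; the pictures are not rectified), "position" and "rotation" of the camera in the world. Camera axes: x right, y up, looking along -z (the intrinsics and any distortion apply to the point x, -y, -z); pixel columns grow to the right and rows downward; lengths in m; the calibration is good to about 2 mm. A picture is of the moment at which its call begins. camera_params takes no time and is no camera call.
- robot.job_done(): hands the job in; it is judged then, once.
The state is a dict: "t": time; "q": joint angles; "joint_vel": joint speeds; "tau": joint torques, N m; "position": TCP position; "eef_rot": TCP orientation; "ft_force": force on the tool from outside, world axes, zero at the start; "wrist_torque": the same for the moment, N m; "opening": finger opening in m; "grasp_force": force on a finger pad.
Only numpy, scipy, OpenCV 4.12 (cv2) and the standard library are available. Lean on these libraries where they do the work, as an engineer would, in place of code of your own. Each camera call takes 0.05 s, during which the arm holds its last target. There are 200 camera calls.

TASK

Take the spring dividers out of their cradle by the two red grips, bring them to the wooden panel and squeeze them until one point is above each of the two blue tape marks, centred across the tape's width, with the dividers just above the panel (a finger's breadth, 10 to 20 mm) and not touching it. Keep that gap steady there for three seconds and finish while still holding the dividers so: do not put them down or let go. Leave the chisel, the mallet and the glue bottle where they are.

Things in the scene. Friction and masses are not known exactly. Their poses are not given: they have to be found in the camera images.
- dividers: Spring dividers, a flat V lying on the cradle: brass block and spring bow at the closed end, two steel legs with red grip pads. 175 mm long, 18 mm high, about 85 g, balanced at the grips. Origin: midway between the grip pads, on the underside; x to the points, y to the left leg, z up. Leg hinges at x = -75, y = +-8 mm; each leg 150 mm from hinge to point. The legs always mirror each other.
- leg_left (a joint): Squeeze of the left leg (the right moves equally): 0 when free and open, growing as squeezed, 0.24 rad at the stop. Leg angle from the dividers' x axis: a = 0.24 minus this. Gap between the points = 2*(8 + 150 sin a) mm: 87 free, 16 at the stop. The points lie 150 cos a - 75 mm ahead of the origin.
- grip_left (a point): Centre of the left red pad's flat outer face, 9 mm above the underside; the pads are pinched along y. Pad 18 mm long, 18 mm high, 75 mm along the leg from the hinge, face 6 mm outside the leg's centre line, square to y at a = 0.11. Width over both pads about 2*(14 + 75 sin a) mm, up to 3 mm more where they stand askew; 64 when free. Spring: 5 N per finger when first gripped, 12 N nearly closed.
- tip_left (a point): The point of the left leg (thin steel pin, 4 mm, red tip); 6 mm above the dividers' underside.
- tip_right (a point): The point of the right leg, likewise.
- cradle: Fixed dark wooden rest, 180 x 120 mm, that carries the dividers: two cross bars 22 mm high and 22 mm wide, at x = -72 mm (under the brass block) and x = +45 mm (under the legs), joined by a centre strip 30 mm wide and 5 mm high. Origin under its centre, on the bench; x runs as the dividers' x, roughly. The space beside the grips, between the bars, is free down to the bench.
- panel: Fixed slab of pale wood, 170 (x) x 200 (y) x 30 mm. Origin under its centre, on the bench; its front edge, towards the robot, is at x = -85 mm.
- mark_a: Strip of blue tape on the panel's top, 40 mm long (x) and 8 mm wide (y), 1 mm thick. Origin: its centre, on the panel's top (30 mm above the bench), 45 mm in from the panel's front edge. x runs along the strip, away from the robot, square to that edge. Left (+y) of mark_b; the strips are parallel, side by side, 32 to 68 mm between centres.
- mark_b: The other, like strip of blue tape, to the right (-y) of mark_a.
- chisel: Loose wood chisel lying on the bench, 240 mm long, handle to -x, 28 mm high. Origin on the bench, near the middle of its length, x along it. To be left alone.
- mallet: Loose round carver's mallet standing on its head, 84 mm wide, 195 mm high. Origin under its centre. To be left alone.
- glue: Loose white glue bottle, standing, 52 mm wide, 130 mm high. Origin under its centre. To be left alone.

How it is judged:
On the way:
1. the points are held over the two tape marks, clear of the panel, gripped and steady, for 2 s (((y of tip_left in the frame of mark_a between -0.0045 and 0.0045 m and x of tip_left in the frame of mark_a between -0.02 and 0.02 m and z of tip_left in the frame of mark_a between 0.003 and 0.035 m and y of tip_right in the frame of mark_b between -0.0045 and 0.0045 m and x of tip_right in the frame of mark_b between -0.02 and 0.02 m and z of tip_right in the frame of mark_b between 0.003 and 0.035 m) or (y of tip_left in the frame of mark_b between -0.0045 and 0.0045 m and x of tip_left in the frame of mark_b between -0.02 and 0.02 m and z of tip_left in the frame of mark_b between 0.003 and 0.035 m and y of tip_right in the frame of mark_a between -0.0045 and 0.0045 m and x of tip_right in the frame of mark_a between -0.02 and 0.02 m and z of tip_right in the frame of mark_a between 0.003 and 0.035 m)) and contact force between the fingers and dividers above 1 N and contact force between dividers and panel below 0.1 N and contact force between dividers and cradle below 0.1 N and linear speed of dividers below 0.02 m/s and velocity of joint leg_left between -0.1 and 0.1 rad/s), for 2 s.
At the end, for the whole second after the job is handed in: Fingers grip the dividers (over 1 N), still and touching neither panel nor cradle; one point above each tape mark: within 4.5 mm of its centre line, 20 mm of its centre lengthwise, 3 to 35 mm above the panel; chisel, mallet and glue within 20 mm of their starts (all of step 1 and distance of each of chisel, mallet, glue from where it was at the start of the episode below 0.02 m); the arm keeps its last pose, push and grip.
It fails at once if The chisel is moved by more than 20 mm (distance of chisel from where it was at the start of the episode above 0.02 m).
It fails at once if The mallet is moved by more than 20 mm (distance of mallet from where it was at the start of the episode above 0.02 m).
It fails at once if The glue bottle is moved by more than 20 mm (distance of glue from where it was at the start of the episode above 0.02 m).
It also fails if it takes over 42 s, if anything falls off the work surface, if the arm or the gripper's body presses on something with over 40 N, if the wrist force passes 120 N, or if a joint passes its speed limit or range.

## Working session

There is one attempt and no reset: what is moved stays moved. The work goes in short steps, Python scripts to look and compute and a shell command to move; the robot and the scene stay as the last step left them, time stands still between calls to the robot, and variables do not carry over. Pictures are saved under pics/ and viewed, at most 10 in all, crops included, and the job is handed in when it is done.

```bash
ls; mkdir -p pics; python3 - <<'E'
from cell import robot
import cv2,numpy as np
s=robot.sense(); print(s['t'],s['position'],s['eef_rot'],s['opening'],robot.pinch_z)
for n in('scene','top'):
    p,d=robot.snapshot(n); cv2.imwrite(f'pics/{n}0.png',p[:,:,::-1]); np.savez(f'{n}0.npz',p=p,d=d)
    c=robot.camera_params(n); print(n,c)
E
```

```text
cell.py
nudge.py
pics
0.0 [ 0.15268998 -0.60582631  0.21404989] [-3.11662644e+00 -3.86614951e-01  5.96505207e-05] 0.09476810645005142 0.0188
scene {'intrinsics': array([[603.38537519,   0.        , 311.36323008],
       [  0.        , 603.38537519, 235.61361407],
       [  0.        ,   0.        ,   1.        ]]), 'distortion': array([-0.0868966,  0.       ,  0.       ,  0.       ,  0.       ]), 'position': array([ 1.54357551, -0.2825505 ,  1.25899116]), 'rotation': array([0.57144901, 0.43711896, 1.20022297])}
top {'intrinsics': array([[487.03636986,   0.        , 315.16452579],
       [  0.        , 487.03636986, 241.43679771],
       [  0.        ,   0.        ,   1.        ]]), 'distortion': array([0.0030766, 0.       , 0.       , 0.       , 0.       ]), 'position': array([0.45795874, 0.00264801, 1.0017677 ]), 'rotation': array([ 0.11842854, -0.10132454, -1.5544795 ])}
```

View pics/scene0.png

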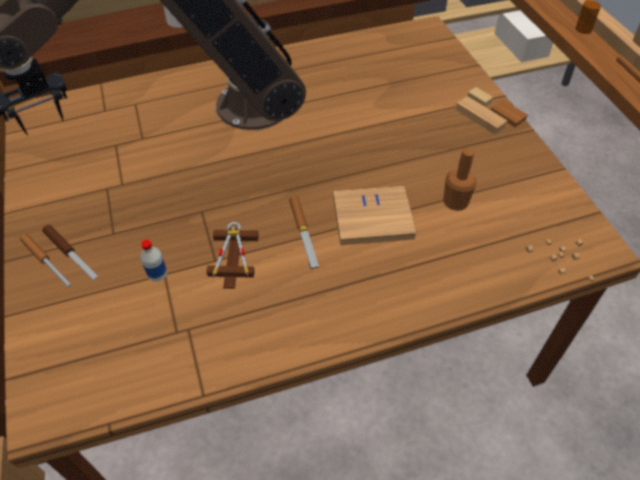

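View pics/top0.png

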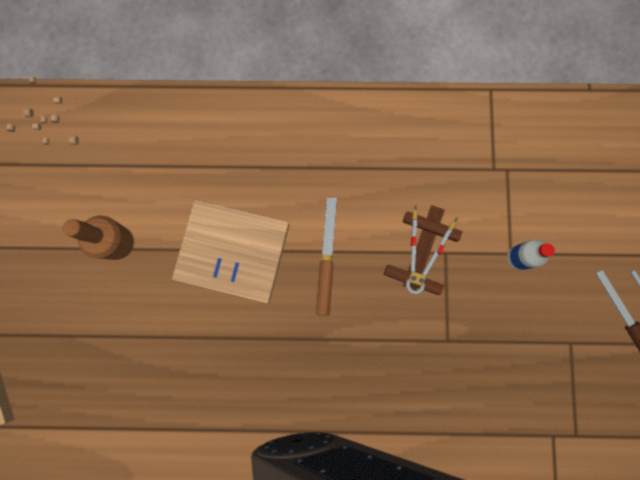

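The scene view shows the dividers at about (233,250), with the marks at (364,201) and (378,200). In the top view the dividers are at (425,250), with points at (415,210) and (456,220) and red pads at (413,241) and (440,248). The marks are at (217,267) and (235,271). The chisel lies between the dividers and the panel, the mallet is left of the panel and the glue is right of the dividers.

```bash
cat > h.py <<'E'
import cv2,numpy as np
from scipy.spatial.transform import Rotation as R
from cell import robot
def ray(n,uv):
    c=robot.camera_params(n); x=cv2.undistortPoints(np.array([[uv]],float),c['intrinsics'],c['distortion'])[0,0]
    d=R.from_rotvec(c['rotation']).as_matrix()@np.array([x[0],-x[1],-1]); return np.array(c['position']),d
def plane(n,uv,z):
    o,d=ray(n,uv); return o+d*(z-o[2])/d[2]
def tri(uvs,uvt):
    o1,d1=ray('scene',uvs);o2,d2=ray('top',uvt)
    s=np.linalg.lstsq(np.c_[d1,-d2],o2-o1,rcond=None)[0]
    a,b=o1+s[0]*d1,o2+s[1]*d2; return (a+b)/2,np.linalg.norm(a-b)
def project(n,P):
    c=robot.camera_params(n); p=R.from_rotvec(c['rotation']).as_matrix().T@(np.asarray(P)-c['position'])
    q=cv2.projectPoints(np.array([[p[0],-p[1],-p[2]]]),np.zeros(3),np.zeros(3),c['intrinsics'],c['distortion'])[0]
    return q[0,0]
def blobs(p,kind,roi,mn=2):
    h=cv2.cvtColor(p,cv2.COLOR_RGB2HSV).astype(int);H,S,V=h[...,0],h[...,1],h[...,2]
    m={'red':((H<5)|(H>174))&(S>165)&(V>70),'blue':(H>100)&(H<130)&(S>110)}[kind]
    x0,y0,x1,y1=roi; k=np.zeros_like(m);k[y0:y1,x0:x1]=1
    n,l,st,c=cv2.connectedComponentsWithStats((m&k).astype(np.uint8),connectivity=8)
    out=[]
    for i in range(1,n):
        if st[i,4]<mn: continue
        ys,xs=np.where(l==i); w=S[ys,xs].astype(float)
        out.append(((xs*w).sum()/w.sum(),(ys*w).sum()/w.sum(),st[i,4],st[i,2],st[i,3]))
    return out
E
python3 - <<'E'
from h import *
np.set_printoptions(precision=4,suppress=True)
rois={'scene':[(200,215,265,290),(350,185,392,215)],'top':[(395,195,470,300),(205,250,250,290)]}
ims=[]
for n in('scene','top'):
    p=np.load(n+'0.npz')['p']
    for k,r in zip(('red','blue'),rois[n]):
        print(n,k); [print(np.round(b,2)) for b in blobs(p,k,r)]
    x0,y0,x1,y1=(200,210,265,290) if n=='scene' else (380,195,470,300)
    ims.append(cv2.resize(p[y0:y1,x0:x1],(400,500),interpolation=cv2.INTER_CUBIC))
cv2.imwrite('pics/crop.png',np.hstack(ims)[:,:,::-1])
E
```

```text
scene red
[220.13 251.55  14.     3.     6.  ]
[242.21 251.2   13.     3.     5.  ]
scene blue
top red
[413.15 240.61  35.     5.     8.  ]
[440.44 249.28  30.     6.     8.  ]
top blue
[216.91 267.16  42.     7.    18.  ]
[234.52 271.51  39.     6.    18.  ]
```

View pics/crop.png

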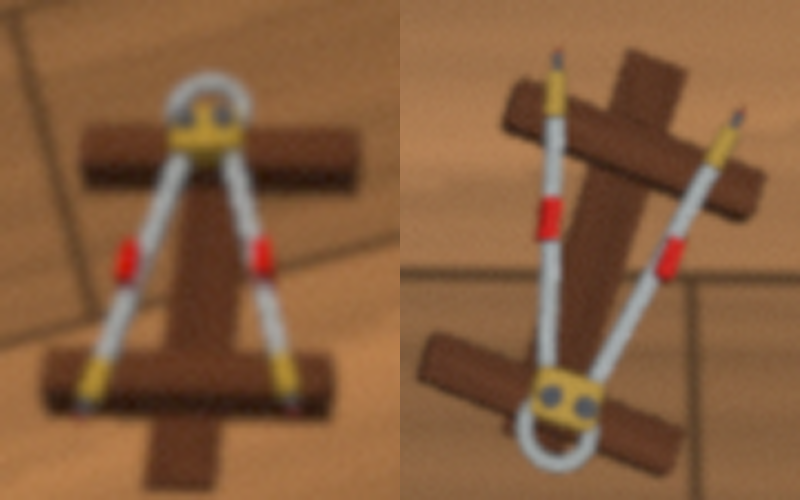

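The crops show the pads, the brass block and both red points. The points are at about scene (213.8,275.6) and (247.5,274.5), and top (415.5,206.5) and (456.5,219). The scene view is mirrored, so its left pad is the top view's right pad.

```bash
python3 - <<'E'
from h import *
np.set_printoptions(precision=4,suppress=True)
p=np.load('scene0.npz')['p']
h=cv2.cvtColor(p,cv2.COLOR_RGB2HSV).astype(int)[185:215,350:392]
m=((h[...,0]>85)&(h[...,0]<150)&(h[...,1]>40)).astype(np.uint8)
n,l,st,c=cv2.connectedComponentsWithStats(m);sb=[(c[i]+[350,185]) for i in range(1,n) if st[i,4]>5];print(sb)
sb=sorted(sb,key=lambda a:a[0])
mb=tri(sb[0],(234.52,271.51));ma=tri(sb[1],(216.91,267.16));print('marks tri',ma,mb)
gl=tri((242.21,251.2),(413.15,240.61));gr=tri((220.13,251.55),(440.44,249.28));print('grips',gl,gr)
print('tips',tri((247.5,274.5),(415.5,206.5)),tri((213.8,275.6),(456.5,219)))
pt=np.load('top0.npz')['p'];d=np.load('top0.npz')['d']
# strip directions & centers on plane z=.031
for roi in((205,250,226,290),(226,250,250,290)):
    hh=cv2.cvtColor(pt,cv2.COLOR_RGB2HSV).astype(int);x0,y0,x1,y1=roi
    mm=(hh[...,0]>100)&(hh[...,0]<130)&(hh[...,1]>90);ys,xs=np.where(mm[y0:y1,x0:x1])
    P=np.array([plane('top',(x+x0,y+y0),.031)[:2] for x,y in zip(xs,ys)])
    u,s,v=np.linalg.svd(P-P.mean(0));print('strip',P.mean(0),np.degrees(np.arctan2(*(v[0][::-1]*np.sign(v[0][0])))),np.ptp((P-P.mean(0))@v.T,axis=0))
# panel outline corner
g=cv2.cvtColor(pt,cv2.COLOR_RGB2HSV).astype(int)
for n,roi in(('panel',(160,190,300,310)),):
    x0,y0,x1,y1=roi; s=g[y0:y1,x0:x1]; m=((s[...,2]>165)&(s[...,1]<140)).astype(np.uint8)
    m=cv2.morphologyEx(m,cv2.MORPH_OPEN,np.ones((5,5)));m=cv2.morphologyEx(m,cv2.MORPH_CLOSE,np.ones((9,9)))
    c=max(cv2.findContours(m,0,2)[0],key=cv2.contourArea);r=cv2.boxPoints(cv2.minAreaRect(c))+[x0,y0]
    print(n,r);print(np.array([plane('top',q,.03) for q in r]))
for z in(.031,):
    print('grips on z .04 top',plane('top',(413.15,240.61),.04),plane('top',(440.44,249.28),.04),'block',plane('top',(417.6,278.6),.04))
    print('tips z.03',plane('top',(415.5,206.5),.03),plane('top',(456.5,219),.03))
print(ray('top',(315,241)))
for q in((216,267),(445,215)): print('depth',d[q[1],q[0]])
E
```

```text
[array([363.6 , 199.95]), array([377., 199.])]
marks tri (array([0.5402, 0.2097, 0.0331]), np.float64(3.226587774375599e-05)) (array([0.5319, 0.1739, 0.0334]), np.float64(0.00043564220216255143))
grips (array([ 0.5982, -0.1825,  0.0358]), np.float64(0.0016077632975715454)) (array([ 0.5813, -0.2365,  0.0361]), np.float64(0.0016887983273895539))
tips (array([ 0.6691, -0.1881,  0.031 ]), np.float64(0.00046342139839757973)) (array([ 0.6447, -0.2696,  0.0304]), np.float64(0.002184741133162081))
strip [0.5399 0.2103] -12.982303119861871 [0.0358 0.0052]
strip [0.532  0.1746] -12.430284511292077 [0.0352 0.0053]
panel [[146.0588 272.7647]
 [169.7647 177.9412]
 [306.     212.    ]
 [282.2941 306.8235]]
[[0.5273 0.3521 0.03  ]
 [0.7232 0.3154 0.03  ]
 [0.6552 0.0337 0.03  ]
 [0.4635 0.0774 0.03  ]]
grips on z .04 top [ 0.5978 -0.1809  0.04  ] [ 0.5811 -0.2347  0.04  ] block [ 0.5223 -0.1886  0.04  ]
tips z.03 [ 0.6693 -0.1885  0.03  ] [ 0.6445 -0.2709  0.03  ]
(array([0.458 , 0.0026, 1.0018]), array([ 0.1405,  0.0122, -0.99  ]))
depth 0.97521144
depth 1.0194457
```

Heights agree with the text apart from about +2 mm, which is within calibration. The mark spacing is 36.6 mm, so a ≈ 0.069 and the width over the pads is about 38.3 mm. The strip direction is -12.8° and the dividers' yaw is -16.9°. Next I compute the approach.

```bash
cat >> h.py <<'E'
def goto(pos,yaw):
    """shift and turn in the tool's axes to TCP pos, tool down, finger line = y axis of a frame with this yaw"""
    s=robot.sense(); Rc=R.from_rotvec(s['eef_rot']); best=None
    for f in(0,np.pi):
        Rt=R.from_euler('z',yaw+f)*R.from_euler('x',np.pi); rv=(Rc.inv()*Rt).as_rotvec()
        if best is None or np.linalg.norm(rv)<np.linalg.norm(best): best=rv
    print('t',s['t'],'pos',s['position'],'q6',s['q'][5],'rot',np.round(best,4),'shift',np.round(Rc.inv().apply(np.array(pos)-s['position']),4))
E
python3 - <<'E'
from h import *
goto((.588,-.209,.10),np.radians(-16.9))
for q in((105,240),(525,258),(325,260)):print(plane('top',q,.02))
E
```

```text
t 0.1 pos [ 0.1526786  -0.60582222  0.21411288] q6 -0.1055811770937384 rot [-1.000e-03  2.000e-04  5.417e-01] shift [ 0.5191 -0.2783  0.1145]
[0.59387613 0.44405986 0.02      ]
[ 0.56811735 -0.4091986   0.02      ]
[ 0.55872195 -0.00608463  0.02      ]
```

Careful with the scale: shifts go in units of 50 mm. That gives: 0.1 m is 2, 0.519 m is 10.38.

```bash
python3 nudge.py '[[[0, 0, 0.15, 1, -0.6, 0, 0.095], [0, 0, 0.3, 2, -1.1, 0, 0.095], [0, 0, 0.45, 3, -1.6, 0, 0.095], [0, 0, 0.542, 4, -2.14, 0, 0.095], [0, 0, 0.542, 5.1, -2.74, 0, 0.095], [0, 0, 0.542, 6.2, -3.32, 0, 0.095], [0, 0, 0.542, 7.3, -3.92, 0, 0.095], [0, 0, 0.542, 8.4, -4.5, 0, 0.095], [0, 0, 0.542, 9.5, -5.1, 0, 0.095], [0, 0, 0.542, 10.38, -5.56, 0, 0.095], [0, 0, 0.542, 10.38, -5.56, 0.8, 0.095], [0, 0, 0.542, 10.38, -5.56, 1.5, 0.095]]]'
python3 - <<'E'
from h import *
goto((.588,-.209,.013),np.radians(-16.9))
p,d=robot.snapshot('top');cv2.imwrite('pics/t1.png',cv2.resize(p[130:330,330:530],(600,600),interpolation=cv2.INTER_CUBIC)[:,:,::-1])
E
```

```text
t: 1.6
position: [0.5882, -0.2088, 0.1382]
eef_rot: [3.108, -0.46, -0.001]
ft_force: [-0.4, -0.1, -1.4]
opening: 0.095
grasp_force: 0.0
t 1.6 pos [ 0.58824447 -0.20879557  0.13820904] q6 1.4178521253207859 rot [0.0001 0.0004 0.0012] shift [-1.000e-04  3.000e-04  1.252e-01]
```

View pics/t1.png

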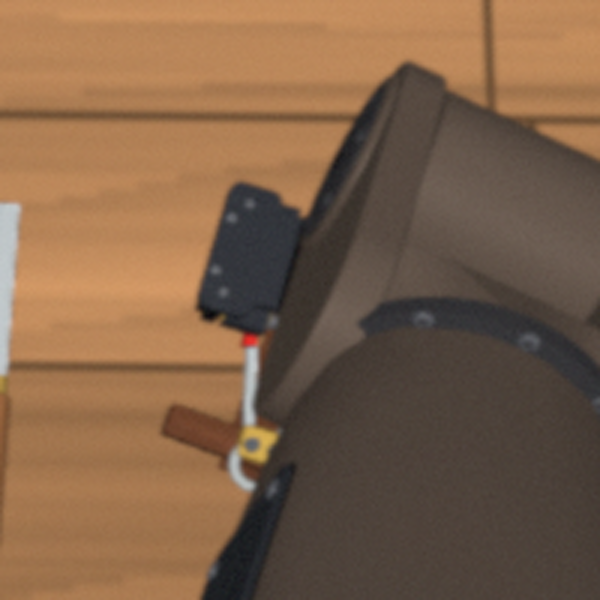

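The top view is mostly blocked by the arm: the gripper is at crop (250,260), with one pad visible at (250,340). The scene camera has a clearer line of sight. Descending.

```bash
python3 nudge.py '[[[0, 0, 0, 0, 0, 0.9, 0.095], [0, 0, 0, 0, 0, 1.8, 0.095], [0, 0, 0, 0, 0, 2.2, 0.095], [0, 0, 0, 0, 0, 2.5, 0.095], [0, 0, 0, 0, 0, 2.5, 0.095]]]'
python3 - <<'E'
from h import *
p,d=robot.snapshot('scene');cv2.imwrite('pics/s2.png',cv2.resize(p[190:300,170:300],(709,600),interpolation=cv2.INTER_CUBIC)[:,:,::-1])
E
```

```text
t: 2.28
position: [0.5879, -0.2097, 0.0143]
eef_rot: [-3.107, 0.462, 0.002]
ft_force: [-0.5, -0.6, 0.0]
opening: 0.0951
grasp_force: 0.0
```

View pics/s2.png

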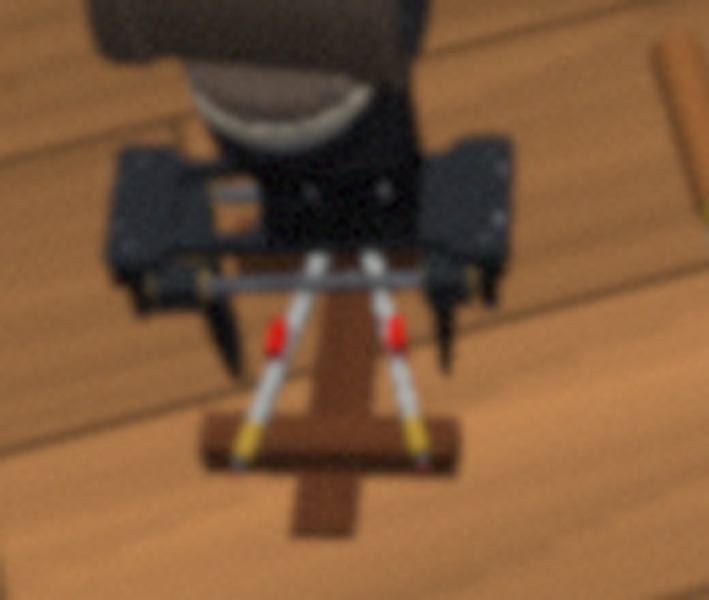

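The fingers at crop (235,375) and (445,370) straddle the pads at (277,335) and (395,333), well centred and clear of the bars. Closing to 40 mm.

```bash
python3 nudge.py '[[[0, 0, 0, 0, 0, 0.02, 0.07], [0, 0, 0, 0, 0, 0.02, 0.06], [0, 0, 0, 0, 0, 0.02, 0.05], [0, 0, 0, 0, 0, 0.02, 0.045], [0, 0, 0, 0, 0, 0.02, 0.04], [0, 0, 0, 0, 0, 0.02, 0.04], [0, 0, 0, 0, 0, 0.02, 0.04], [0, 0, 0, 0, 0, 0.02, 0.04]]]'
```

```text
t: 3.32
position: [0.5884, -0.2099, 0.0139]
eef_rot: [3.107, -0.462, 0.001]
ft_force: [1.4, 0.2, 5.5]
opening: 0.0402
grasp_force: 14.4
```

```bash
python3 nudge.py '[[[0, 0, 0, 0, 0, -0.2, 0.04], [0, 0, 0, 0, 0, -0.6, 0.04], [0, 0, 0, 0, 0, -1.2, 0.04], [0, 0, 0, 0, 0, -1.8, 0.04], [0, 0, 0, 0, 0, -2.2, 0.04], [0, 0, 0, 0, 0, -2.2, 0.04], [0, 0, 0, 0, 0, -2.2, 0.04]]]'
python3 - <<'E'
from h import *
s=robot.sense()
goto((.463,.2085,.12),np.radians(-12.8))
p,d=robot.snapshot('scene');cv2.imwrite('pics/s3.png',cv2.resize(p[150:290,160:320],(685,600),interpolation=cv2.INTER_CUBIC)[:,:,::-1])
E
```

```text
t: 4.2
position: [0.5875, -0.2095, 0.1228]
eef_rot: [-3.107, 0.462, 0.002]
ft_force: [0.3, 0.1, -0.8]
opening: 0.0403
grasp_force: 12.4
t 4.2 pos [ 0.58754259 -0.20948415  0.12278535] q6 1.4177906725354288 rot [-0.0002  0.0014 -0.0718] shift [-0.2408 -0.3637  0.0032]
```

View pics/s3.png

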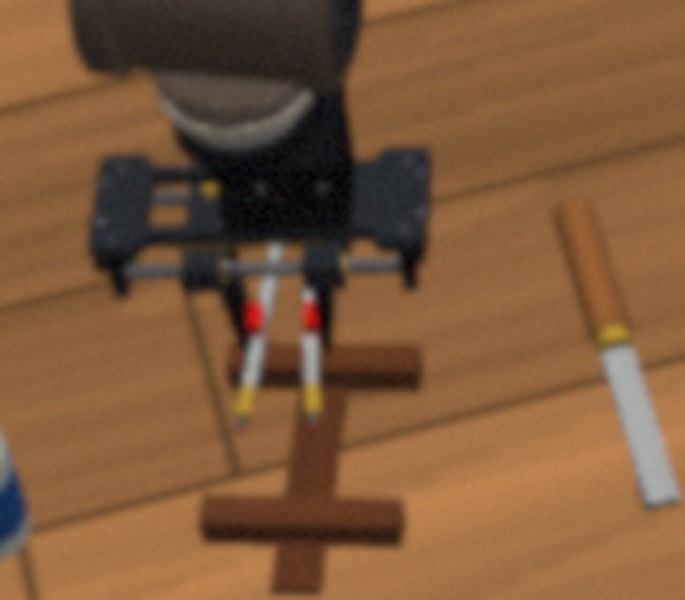

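The dividers are held clear of the cradle, with points at crop (242,425) and (313,420). Carrying them over.

Scaled: -0.13 m is -2.6, -0.364 m is -7.28.

```bash
python3 nudge.py '[[[0, 0, 0, -0.3, -0.44, 0, 0.04], [0, 0, 0, -0.8, -1.2, 0, 0.04], [0, 0, -0.02, -1.4, -2.1, 0, 0.04], [0, 0, -0.04, -2, -3, 0, 0.04], [0, 0, -0.06, -2.6, -3.9, 0, 0.04], [0, 0, -0.072, -3.2, -4.8, 0, 0.04], [0, 0, -0.072, -3.8, -5.7, 0, 0.04], [0, 0, -0.072, -4.3, -6.46, 0, 0.04], [0, 0, -0.072, -4.64, -7, 0, 0.04], [0, 0, -0.072, -4.82, -7.28, 0, 0.04], [0, 0, -0.072, -4.82, -7.28, 0.6, 0.04], [0, 0, -0.072, -4.82, -7.28, 0.9, 0.04]]]'
python3 - <<'E'
from h import *
p,d=robot.snapshot('scene');a=cv2.resize(p[150:250,320:420],(400,400),interpolation=cv2.INTER_CUBIC)
p,d=robot.snapshot('top');b=cv2.resize(p[210:310,170:270],(400,400),interpolation=cv2.INTER_CUBIC)
cv2.imwrite('pics/m4.png',np.hstack([a,b])[:,:,::-1])
goto((.463,.2085,.04),np.radians(-12.8))
E
```

```text
t: 5.75
position: [0.463, 0.2082, 0.0772]
eef_rot: [3.121, -0.35, -0.003]
ft_force: [1.1, -0.1, -0.5]
opening: 0.0401
grasp_force: 12.4
t 5.85 pos [0.46284881 0.20792813 0.07706398] q6 2.0869783777634496 rot [ 0.0017  0.0028 -0.0006] shift [ 0.0001 -0.0007  0.0371]
```

View pics/m4.png

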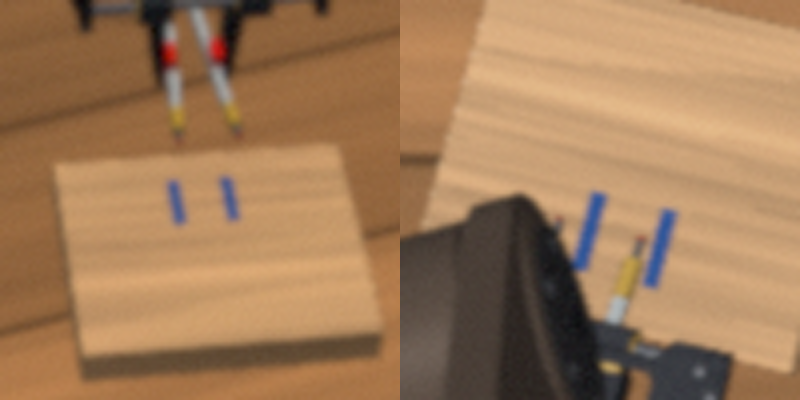

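The top crop shows the points at about (559,218) and (641,238). In full pixels that is (209.4,264.1) and (229.9,269.1). In the scene crop they are at (178,140) and (238,137), which is (364.1,184.6) and (379.1,183.9). The dividers look yawed left, so I measure them.

```bash
python3 - <<'E'
from h import *
np.set_printoptions(precision=4,suppress=True)
L=tri((379.1,183.9),(209.4,264.1));Q=tri((364.1,184.6),(229.9,269.1));print(L,Q)
l,r=L[0],Q[0];v=l-r;print('gap',np.linalg.norm(v[:2]),'yaw',np.degrees(np.arctan2(-v[0],v[1])),'mid',(l+r)/2)
g=np.array([.463,.208]);m=((l+r)/2)[:2]-g;print('axis from tcp',np.degrees(np.arctan2(m[1],m[0])),np.linalg.norm(m))
E
```

```text
(array([0.5406, 0.2113, 0.0928]), np.float64(0.00010807584511268588)) (array([0.5316, 0.172 , 0.0945]), np.float64(0.00017740289455405578))
gap 0.04025352657745926 yaw -12.954516537088065 mid [0.5361 0.1917 0.0937]
axis from tcp -12.594411077716922 0.0749402437342835
```

Yaw is -12.9°, the midpoint matches the marks' midpoint to under 1 mm, and the gap is 40.3 mm. So I need to squeeze by 1.8 mm and go down 40 mm.

Scaled: 0.04 m is 0.8, 0.037 m is 0.74.

```bash
python3 nudge.py '[[[0, 0, 0, 0, 0, 0.2, 0.0384], [0, 0, 0, 0, 0, 0.4, 0.0384], [0, 0, 0, 0, 0, 0.6, 0.0384], [0, 0, 0, 0, 0, 0.74, 0.0384], [0, 0, 0, 0, 0, 0.8, 0.0384], [0, 0, 0, 0, 0, 0.8, 0.0384], [0, 0, 0, 0, 0, 0.8, 0.0384], [0, 0, 0, 0, 0, 0.8, 0.0384]]]'
python3 - <<'E'
from h import *
p,d=robot.snapshot('scene');a=cv2.resize(p[165:215,350:400],(400,400),interpolation=cv2.INTER_CUBIC)
p,d=robot.snapshot('top');b=cv2.resize(p[245:295,200:250],(400,400),interpolation=cv2.INTER_CUBIC)
cv2.imwrite('pics/m5.png',np.hstack([a,b])[:,:,::-1])
E
```

```text
t: 6.85
position: [0.4635, 0.2087, 0.0388]
eef_rot: [-3.122, 0.35, -0.001]
ft_force: [1.1, -0.8, -0.8]
opening: 0.0386
grasp_force: 12.9
```

View pics/m5.png

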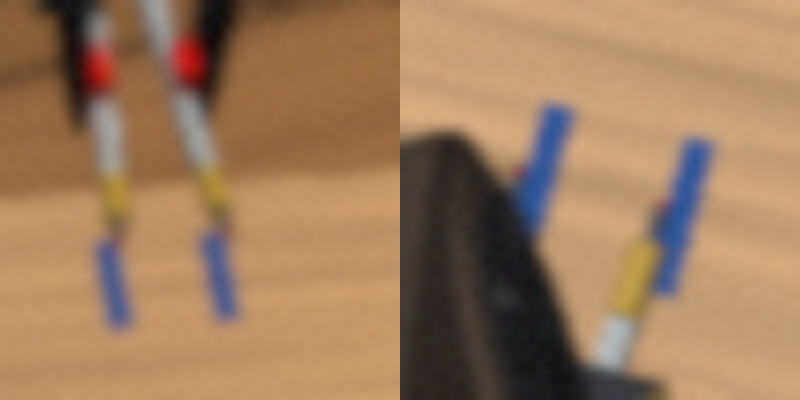

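In the top crop the points are at (516,174) and (660,206), full pixels (214.1,266.3) and (232.1,270.3). In the scene crop they are at (117,242) and (225,237), full pixels (364.2,194.8) and (377.7,194.2). I check the offsets in the marks' frame.

```bash
python3 - <<'E'
from h import *
np.set_printoptions(precision=4,suppress=True)
l,e=tri((377.7,194.2),(214.06,266.3));r,f=tri((364.2,194.8),(232.06,270.3));print(l,e,r,f,'gap',np.linalg.norm((l-r)[:2]))
a=np.radians(-12.8);X=np.array([[np.cos(a),np.sin(a)],[-np.sin(a),np.cos(a)]])
for t,m in((l,(.54,.2100)),(r,(.532,.1742))):print('tri in mark frame',X@(t[:2]-m))
# same-camera check: cast on horizontal planes, top and scene, tip at robot-known height (TCP+.014)
z=robot.sense()['position'][2]+.014;print(z)
for n,T,M in(('top',((214.06,266.3),(232.06,270.3)),((216.91,267.16),(234.52,271.51))),('scene',((377.7,194.2),(364.2,194.8)),((377,199),(363.6,199.95)))):
    for t,m in zip(T,M):print(n,X@(plane(n,t,z)-plane(n,m,.031))[:2])
goto((.4635,.2087,.0365),a)
E
```

```text
[0.5401 0.2109 0.0521] 0.0008995000570424857 [0.5325 0.1747 0.0547] 0.001179594537763773 gap 0.03699368249636498
tri in mark frame [-0.0001  0.0009]
tri in mark frame [0.0003 0.0006]
0.05275798249332791
top [-0.0005  0.0009]
top [0.0004 0.0012]
scene [0.0022 0.0001]
scene [0.0009 0.0004]
t 6.95 pos [0.4635 0.2087 0.0388] q6 2.0872396137291602 rot [-0.     -0.0003  0.0002] shift [ 0.     -0.      0.0023]
```

Both points are within about 1 mm of their centre lines, and the underside is about 17 mm above the panel. I make a small trim and then hold for more than 3 s.

Scaled: 0.0015 m is 0.03, 0.0006 m is 0.012.

```bash
python3 nudge.py '[[[0, 0, 0, 0, 0.012, 0.03, 0.0384], [0, 0, 0, 0, 0.012, 0.03, 0.0384], [0, 0, 0, 0, 0.012, 0.03, 0.0384], [0, 0, 0, 0, 0.012, 0.03, 0.0384], [0, 0, 0, 0, 0.012, 0.03, 0.0384], [0, 0, 0, 0, 0.012, 0.03, 0.0384], [0, 0, 0, 0, 0.012, 0.03, 0.0384], [0, 0, 0, 0, 0.012, 0.03, 0.0384], [0, 0, 0, 0, 0.012, 0.03, 0.0384], [0, 0, 0, 0, 0.012, 0.03, 0.0384], [0, 0, 0, 0, 0.012, 0.03, 0.0384], [0, 0, 0, 0, 0.012, 0.03, 0.0384]]]'
for i in 1 2; do python3 nudge.py '[[[0, 0, 0, 0, 0, 0, 0.0384], [0, 0, 0, 0, 0, 0, 0.0384], [0, 0, 0, 0, 0, 0, 0.0384], [0, 0, 0, 0, 0, 0, 0.0384], [0, 0, 0, 0, 0, 0, 0.0384], [0, 0, 0, 0, 0, 0, 0.0384], [0, 0, 0, 0, 0, 0, 0.0384], [0, 0, 0, 0, 0, 0, 0.0384], [0, 0, 0, 0, 0, 0, 0.0384], [0, 0, 0, 0, 0, 0, 0.0384], [0, 0, 0, 0, 0, 0, 0.0384], [0, 0, 0, 0, 0, 0, 0.0384]]]'; done
python3 - <<'E'
from h import *
p,d=robot.snapshot('scene');a=cv2.resize(p[165:215,350:400],(400,400),interpolation=cv2.INTER_CUBIC)
p,d=robot.snapshot('top');b=cv2.resize(p[245:295,200:250],(400,400),interpolation=cv2.INTER_CUBIC)
cv2.imwrite('pics/m6.png',np.hstack([a,b])[:,:,::-1])
E
```

```text
t: 8.45
position: [0.4633, 0.2081, 0.0371]
eef_rot: [3.122, -0.35, 0.0]
ft_force: [-0.6, -0.2, 0.1]
opening: 0.0384
grasp_force: 12.9
t: 9.95
position: [0.4633, 0.208, 0.0371]
eef_rot: [3.122, -0.35, -0.0]
ft_force: [0.1, -0.1, -0.8]
opening: 0.0386
grasp_force: 12.9
t: 11.45
position: [0.4633, 0.208, 0.0371]
eef_rot: [3.122, -0.35, -0.0]
ft_force: [0.0, 0.6, -1.2]
opening: 0.039
grasp_force: 12.9
```

View pics/m6.png

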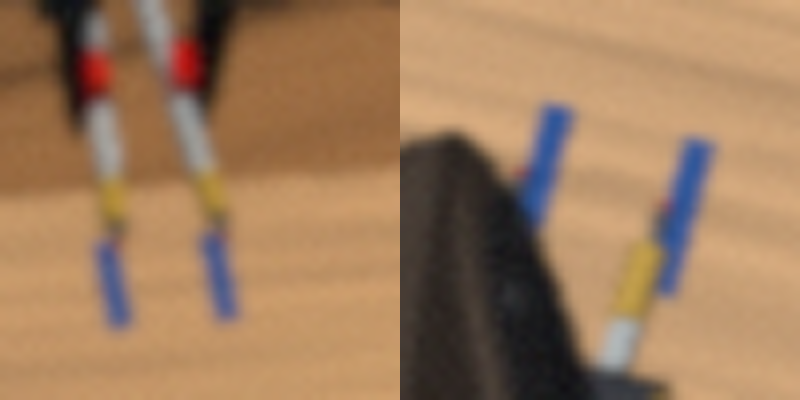

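The picture is unchanged and steady: the points are at top (520,174) and (663,206), and scene (116,243) and (224,237), each over its mark. Held for over 4 s, so I hand it in.

```bash
python3 -c "
from cell import robot
print(robot.job_done())"
```

```text
the job is handed in; nothing more can be done
None
```

The job is handed in (no verdict was printed): the dividers are still gripped, with each point measured within about 1 mm of its tape's centre line and the underside about 15 mm above the panel, held steady for over 3 s without approaching the chisel, mallet or glue.

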